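Thread the stirrer shaft through both guide bushings and hold it for clamping

TASK

Take the one stirrer shaft that suits the stirring stand, the middle-sized 10 mm one of the three hanging in the white rack, and thread it straight down through the upper blue guide bushing and then through the lower one in the jar's lid. Finish still holding it there by its black hub, spanning both bushings, with its collar about 20 mm clear above the upper bushing, so that it can be clamped; do not let it go or rest on anything. Leave the other two shafts hanging in the rack, and the jar, bottle and beaker on the bench where they are.

Things in the scene. Friction and masses are not known exactly. Their poses are not given: they have to be found in the camera images.
- rack: White fixed rack, 212 mm long (y axis), 60 mm wide (x axis; feet 90 mm), 145 mm high, origin at the centre of its underside. Its 10 mm top plate has three 18 mm holes at y = -70, 0, 70 mm, a shaft hanging by its collar in each; which is where varies. Hanging hubs reach 199 mm above the bench: carry a lifted shaft round them. The rack stands left or right, turned a little.
- shaft_middle: The shaft to use: a steel rod of 10 mm diameter, 130 mm long below a dark collar (28 mm diameter, 4 mm thick), with a black round hub (20 mm diameter, 50 mm tall) on top of the collar, 184 mm over all, about 0.12 kg. Origin on its axis at the underside of the collar; z points up along the shaft to the hub. The foot of the rod is bevelled over its last 6 mm to 6 mm diameter.
- middle_hub (a point): Centre of the black hub of the 10 mm shaft, 29 mm above the collar's underside: the place to grasp it, from above. It is 159 mm above the rod's lower end.
- middle_tip (a point): Lower end of the 10 mm shaft, on its axis, 130 mm below the collar's underside.
- thin_hub (a point): Centre of the black hub of the look-alike shaft whose rod is only 7 mm thick (too thin); collar, hub and length as the 10 mm shaft. Leave it hanging.
- thick_hub (a point): Centre of the black hub of the look-alike shaft whose rod is 14 mm thick (does not fit); collar, hub and length as the 10 mm shaft. Leave it hanging.
- stand: Fixed stirring stand: white base plate, steel column 78 mm along its +x axis from the bushing axis, an arm at the column's top (146 mm high) carrying the upper bushing, and a clear glass jar of 94 mm diameter with a white lid carrying the lower bushing. Origin at bench height on the vertical axis that both bushings share. It may stand on the left or on the right, turned either way. Nothing on it is taller than 146 mm. The jar's floor is 8 mm above the bench.
- upper_bushing (a point): Centre of the mouth (top rim) of the upper blue guide bushing, 142 mm above the bench. The bushing is 14 mm tall: a funnel mouth of 25 mm inner diameter narrows over 6 mm to a bore of 13 mm; the axis is vertical.
- lower_bushing (a point): Centre of the mouth (top rim) of the lower blue guide bushing in the jar's lid, exactly below the upper one, 86 mm above the bench; same shape, 14 mm tall, underside 72 mm above the bench.
- sample_jar_mid (a point): Middle of a small amber jar with white cap, 44 mm diameter, 62 mm tall, on the bench between rack and stand. Leave it alone.
- reagent_bottle_mid (a point): Middle of a white bottle with blue cap, 52 mm diameter, 85 mm tall, on the bench between rack and stand. Leave it alone.
- beaker_mid (a point): Middle of an empty glass beaker, 64 mm diameter, 75 mm tall, on the bench beyond. Leave it alone.

How it is judged:
By the outcome, as a careful person would: the job done as asked, in the order asked, and still so for the second after the job is handed in, while the arm keeps its last pose, push and grip.
It also fails if it takes over 51 s, if anything falls off the work surface, if the arm or the gripper's body presses on something with over 40 N, if the wrist force passes 120 N, or if a joint passes its speed limit or range.

ROBOT

A 6-joint arm with a two-finger parallel gripper is mounted at the origin on the work surface. World frame = base frame: x ahead of the robot, y to its left, z up, the work surface at z = 0. Lengths are in m, angles in rad, forces in N, time in s.
With the tool pointing down it reaches from about 0.25 to 0.85 m from the base axis. Payload 12.5 kg.
Tool frame: the origin (TCP) lies between the finger pads; the fingertips stand r.finger_overhang ahead of it and the grasp point (between the pads) lies 11 mm behind it (r.finger_overhang is the distance from the TCP to the fingertips, in m); x points along the fingers, z is the direction in which the jaws open and shut, and the axes are right-handed (so a half turn about x gives the same grasp; the last joint's range is limited). The gripper opens to 93 mm and grips with 3 to 60 N. Pads are 15 mm wide; open, the fingers measure 128 mm over their backs; the gripper's body (75 mm by 188 mm) begins 65 mm behind the grasp point.
Start: joints at [-1.213, 0.351, 1.652, -0, 1.139, -0.085], TCP at [0.236, -0.497, 0.227] pointing down, gripper open.
Joint ranges: [-2.75, 2.75], [-0.79, 2.1], [0.01, 2.65], [-1.57, 4.71], [0.07, 3.14], [-2.87, 2.87]. Speed limits (rad/s): [2.22, 2.22, 2.79, 3.14, 3.14, 3.14].

INTERFACE

Orientations are given as a rotation vector (axis times angle).
In Python, from bench import r, vision, ticket gives the robot as it stands.
- The arm moves only by the tool jog_arm, never from a script. Its argument "commands" is a list of rows, each a list of 7 numbers: the shift along the tool's x, y, z in mm, then the turn, a rotation vector about the tool's x, y, z in rad, then the closure, from -1 (fully open) to 1 (shut), so that 0 is half open. In form: [[dx, dy, dz, rx, ry, rz, gripper], ...]. A call has 1 to 20 rows; each row is the pose to reach, as a shift and turn from the pose measured when the call began, along the tool's axes at that moment; what a row does not reach only later rows make up. A row lasts 1/12 s, in which the tool goes at most 41.7 mm and 7.16 degrees, less where a joint would pass 70% of its speed; a pose out of reach is approached as far as the arm can. A call with a gripper value outside its range is refused whole. The fingers move at their own pace and stop on an object; "force" is the grip in N (left out, the last holds). Time passes only in rows, so rows that repeat a pose let the fingers close. It gives the time, the measured TCP pose, the force and the opening at its end, in the units of the state.
- r.get_state(): the state, without advancing time (a new reading comes with each control period).
- vision.snapshot(name): name is "scene" or "side" or "wrist"; returns a dict with "color" (420x560x3 uint8, red, green, blue), "fov_y" (degrees; the focal length in pixels is half the picture's height over the tangent of half this angle, whatever the lens; pixels are square), "cx", "cy" (the principal point, pixels), "position" and "attitude" of the camera in the world. Camera axes: x right, y up, looking along -z (the intrinsics and any distortion apply to the point x, -y, -z); pixel columns grow to the right and rows downward; lengths in m; the calibration is good to about 2 mm. A picture is of the moment at which its call begins. There is no depth.
- ticket.job_done(): hands the job in, once; it reports no verdict.
The state is a dict: "time": time; "joints": joint angles; "joint_velocities": joint speeds; "effort": joint torques, N m; "tcp_pos": TCP position; "tool_rot": TCP orientation; "force": force on the tool from outside, world axes, zero at the start; "ft_torque": the same for the moment, N m; "gripper_width": finger opening in m.
Only numpy, scipy, OpenCV 4.12 (cv2) and the standard library are available. Lean on these libraries where they do the work, as an engineer would, in place of code of your own. Each camera call takes 0.05 s, during which the arm holds its last target. There are 200 camera calls.

## Working session

There is one attempt and no reset: what is moved stays moved. The work goes in short steps, Python scripts to look and compute and a tool call to move; the robot and the scene stay as the last step left them, time stands still between calls to the robot, and variables do not carry over. Pictures are saved under pics/ and viewed, about 8 in all and at most 12, crops included, and the job is handed in when it is done.

Besides the shell and the picture viewer there is one more tool, called after "Call:" as name(argument=value, ...) on one line, values as JSON. jog_arm: Moves the arm, as the interface text tells. Its arguments: {"type":"object","properties":{"commands":{"type":"array"},"force":{"type":"number"}},"required":["commands"]}

```bash
ls; mkdir -p pics; cat > h.py <<'E'
import numpy as np, cv2
from scipy.spatial.transform import Rotation as R
from bench import r, vision, ticket
def snap(n,f):
    s=vision.snapshot(n); cv2.imwrite('pics/'+f,s['color'][:,:,::-1]); np.save('pics/'+f+'.npy',s,allow_pickle=True); return s
def load(f): return np.load('pics/'+f+'.npy',allow_pickle=True).item()
E
python3 - <<'E'
from h import *
for n in('scene','side','wrist'):
    s=snap(n,n+'0.png'); print({k:v for k,v in s.items() if k!='color'})
print(r.get_state(), r.finger_overhang)
a=cv2.imread('pics/scene0.png');b=cv2.imread('pics/side0.png')
E
```

```text
pics
{'fov_y': 54.741335411180074, 'cx': 283.42891963207904, 'cy': 207.1078743643022, 'position': array([ 1.11226029, -0.34324426,  0.61534278]), 'attitude': array([0.81920113, 0.46448339, 0.90854598])}
{'fov_y': 57.446463144938576, 'cx': 276.3092264445605, 'cy': 211.4414308815224, 'position': array([ 0.54196339, -0.72858096,  0.77994581]), 'attitude': array([ 0.83302828, -0.02776948, -0.06573892])}
{'fov_y': 60.64685732348941, 'cx': 289.27537778323466, 'cy': 209.0154736986248, 'position': array([ 0.30313537, -0.46394141,  0.38488121]), 'attitude': array([-0.24502989,  0.15585719, -1.12114428])}
{'time': 0.15, 'joints': array([-1.21261923e+00,  3.51108816e-01,  1.65224887e+00,  6.24571035e-06,
        1.13910049e+00, -8.45867431e-02]), 'joint_velocities': array([-6.12999960e-04, -3.26363003e-03, -1.93018682e-03,  1.59341951e-04,
       -9.78052090e-05,  8.75724784e-04]), 'effort': array([-2.66762765e-05, -4.97461975e+01, -2.85346860e+01,  6.98659220e-02,
        2.46088469e-02, -8.83400548e-05]), 'tcp_pos': array([ 0.23558552, -0.49671768,  0.22623782]), 'tool_rot': array([ 0.877705  ,  1.38742246, -0.87683959]), 'force': array([ 0.02951713, -0.06566266,  0.41526268]), 'ft_torque': array([0.00932999, 0.01172906, 0.0124438 ]), 'gripper_width': 0.09273978777978427} 0.008
```

View pics/scene0.png

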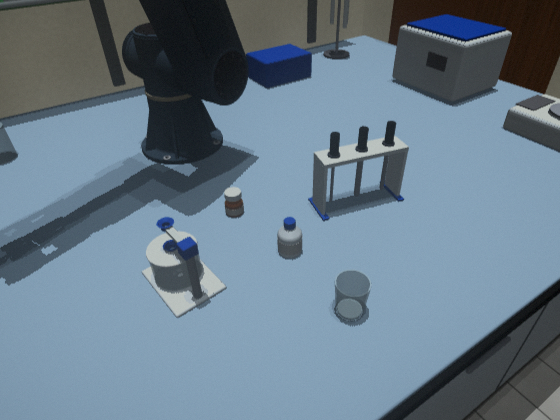

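View pics/side0.png

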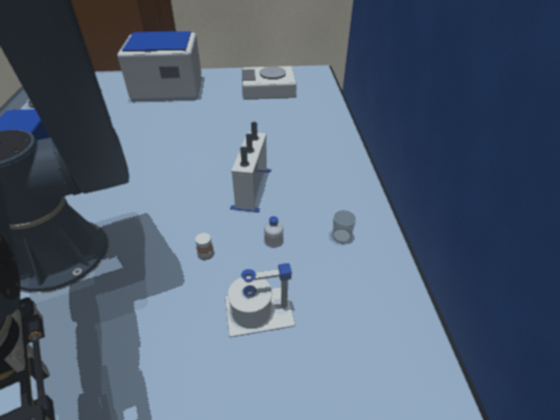

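Scene: the stand is at about (175,260) and its upper bushing at (166,225). The rack is at about (360,170), with hubs at (335,145), (363,139) and (390,133). Side: the upper bushing is at about (249,275), with hubs at (244,156), (249,142) and (254,130). I'll zoom in next.

```bash
python3 - <<'E'
from h import *
a=cv2.imread('pics/scene0.png');b=cv2.imread('pics/side0.png')
z=lambda i,x,y,w,h,k:cv2.resize(i[y:y+h,x:x+w],None,fx=k,fy=k,interpolation=cv2.INTER_CUBIC)
t=np.hstack([z(a,305,115,110,100,4),z(b,225,115,90,100,4)])[:, :800]
u=np.hstack([z(a,135,210,100,50,4),z(b,220,260,100,50,4)])
u=cv2.copyMakeBorder(u,0,0,0,max(0,t.shape[1]-u.shape[1]),0)[:, :t.shape[1]]
cv2.imwrite('pics/c1.png',np.vstack([t,u]))
E
```

```text
(no output)
```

View pics/c1.png

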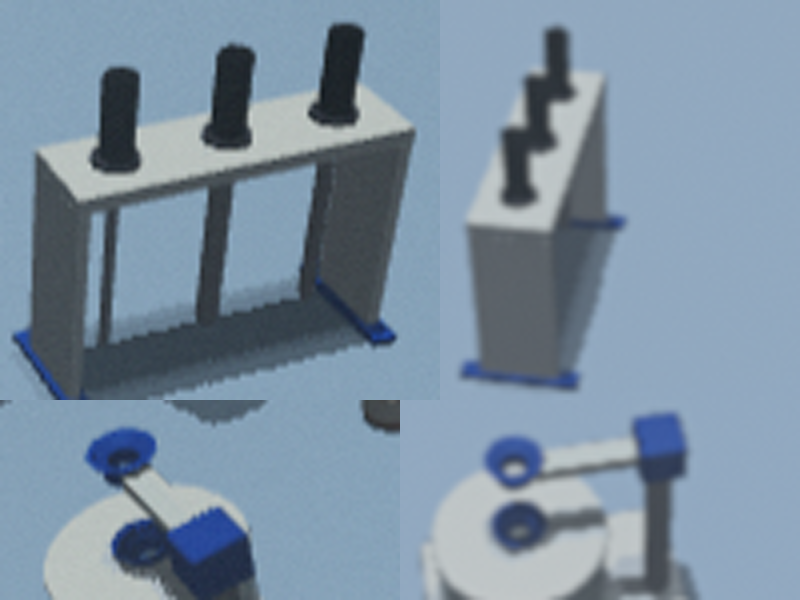

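```bash
cat >> h.py <<'E'
def ray(s,p):
    h=s['color'].shape[0]; f=h/2/np.tan(np.radians(s['fov_y']/2))
    d=np.array([(p[0]-s['cx'])/f,-(p[1]-s['cy'])/f,-1.])
    d=R.from_rotvec(s['attitude']).apply(d); return np.array(s['position']),d/np.linalg.norm(d)
def tri(obs):
    A=np.zeros((3,3));b=np.zeros(3);P=[]
    for s,p in obs:
        o,d=ray(s,p);M=np.eye(3)-np.outer(d,d);A+=M;b+=M@o;P.append((o,M))
    x=np.linalg.solve(A,b); return x,max(np.linalg.norm(M@(x-o)) for o,M in P)
def plane(s,p,z):
    o,d=ray(s,p); return o+d*(z-o[2])/d[2]
def comps(m,amin):
    n,l,st,c=cv2.connectedComponentsWithStats(m.astype(np.uint8)); return [(st[i],c[i],l==i) for i in range(1,n) if st[i][4]>=amin]
def blue(s):
    h=cv2.cvtColor(s['color'],cv2.COLOR_RGB2HSV); return (h[...,0]>105)&(h[...,0]<130)&(h[...,1]>120)
E
python3 - <<'E'
from h import *
S=load('scene0.png');D=load('side0.png')
def pts(s,x,y,w,h,m):
    k=np.zeros(m.shape,bool);k[y:y+h,x:x+w]=m[y:y+h,x:x+w];return comps(k,15)
for n,s,b in(('scene',S,(320,115,90,47)),('side',D,(235,115,40,55))):
    for st,c,_ in pts(s,*b,s['color'].max(2)<62):print(n,'dark',st,c)
for n,s,b in(('scene',S,(150,210,70,50)),('side',D,(235,262,60,40))):
    for st,c,l in pts(s,*b,blue(s)):
        cn=cv2.findContours(l.astype(np.uint8),0,2)[0][0]; print(n,'blue',st,c,cv2.fitEllipse(cn))
g=[((391,122.3),(253.9,122.8)),((363.5,127.5),(248.8,134.7)),((334.8,133),(243.6,148))]
for a,b in g: print('hubtop',tri([(S,a),(D,b)]))
g=[((388,142.5),(254.8,137)),((361.5,148),(249.3,149.5)),((333.5,154),(243.9,163))]
for a,b in g: print('collar',tri([(S,a),(D,b)]))
print('ub',tri([(S,(165.1,221.6)),(D,(248.3,274.6))]))
print('lb',tri([(S,(169.5,245)),(D,(249.3,290.5))]))
E
```

```text
scene dark [382 121  14  25 207] [389.34299517 133.60386473]
scene dark [356 127  12  25 206] [362.31067961 139.09708738]
scene dark [330 132   9  26 201] [334.14427861 144.82089552]
side dark [242 123  15  41 153] [248.49673203 144.15686275]
scene blue [156 217  18  14 162] [164.82716049 222.56790123] ((164.58009338378906, 222.78668212890625), (11.520319938659668, 17.285795211791992), 67.1806411743164)
scene blue [163 237  35  23 399] [182.67669173 246.74185464] ((182.42518615722656, 247.2141571044922), (18.050037384033203, 32.11521530151367), 95.85277557373047)
side blue [279 264  12  11 111] [284.40540541 268.90990991] ((284.3246765136719, 268.815185546875), (11.090740203857422, 12.276217460632324), 163.12838745117188)
side blue [242 269  13  12  87] [248.12643678 273.89655172] ((247.96121215820312, 274.7153625488281), (10.714184761047363, 12.85738754272461), 75.71810150146484)
side blue [244 287   5   8  16] [245.25 290.  ] ((247.7483673095703, 290.9100341796875), (7.301564693450928, 7.909688472747803), 12.127747535705566)
hubtop (array([0.54558147, 0.30743641, 0.20104432]), np.float64(0.0004612989031751517))
hubtop (array([0.52912531, 0.24043659, 0.20108996]), np.float64(0.00022209671533657808))
hubtop (array([0.5136775 , 0.17216778, 0.20141262]), np.float64(0.0003240958746685819))
collar (array([0.5464655 , 0.30717825, 0.15124911]), np.float64(0.001144582449008715))
collar (array([0.52815294, 0.24244103, 0.14913815]), np.float64(0.0006134574645530128))
collar (array([0.51165409, 0.17444261, 0.14879287]), np.float64(0.0006639433753222408))
ub (array([ 0.51754351, -0.22142658,  0.14440218]), np.float64(0.000590356381869717))
lb (array([ 0.51755878, -0.22342114,  0.08928276]), np.float64(0.001087748815259475))
```

```bash
cat >> h.py <<'E'
def plan(p,yaw):  # tool x down, z (jaws) heading yaw mod pi
    st=r.get_state(); R0=R.from_rotvec(st['tool_rot']); best=None
    for y in (yaw,yaw+np.pi):
        z=np.array([np.cos(y),np.sin(y),0]);x=np.array([0,0,-1.]);T=R.from_matrix(np.c_[x,np.cross(z,x),z])
        rv=(R0.inv()*T).as_rotvec()
        print('shift mm',np.round(1e3*R0.inv().apply(np.array(p)-st['tcp_pos']),1),'rv',np.round(rv,3))
    print('t',st['time'],'tcp',st['tcp_pos'].round(4),'axes',R0.as_matrix().round(3).tolist(),'w',st['gripper_width'],'j',st['joints'].round(3))
E
python3 - <<'E'
from h import *
d=np.array([.5456-.5137,.3074-.1722]);y=np.arctan2(-d[0],d[1]);print('jaw yaw',y)
plan([.5455,.3075,.27],y)
E
```

```text
jaw yaw -0.23170896884834977
shift mm [ -43.2  624.6 -593.9] rv [-0.896 -0.001 -0.   ]
shift mm [ -43.2  624.6 -593.9] rv [ 2.245e+00 -1.000e-03  1.000e-03]
t 0.15 tcp [ 0.2356 -0.4967  0.2262] axes [[-0.0, 0.904, 0.428], [0.001, 0.428, -0.904], [-1.0, 0.0, -0.001]] w 0.09273978777978427 j [-1.213  0.351  1.652  0.     1.139 -0.085]
```

Call:
jog_arm(commands=[[-43,0,0,0,0,0,-1],[-43,30,-28,-0.05,0,0,-1],[-43,60,-57,-0.1,0,0,-1],[-43,90,-85,-0.15,0,0,-1],[-43,120,-113,-0.2,0,0,-1],[-43,150,-142,-0.25,0,0,-1],[-43,180,-170,-0.3,0,0,-1],[-43,210,-199,-0.35,0,0,-1],[-43,240,-228,-0.4,0,0,-1],[-43,270,-256,-0.45,0,0,-1],[-43,300,-285,-0.5,0,0,-1],[-43,330,-313,-0.55,0,0,-1],[-43,360,-342,-0.6,0,0,-1],[-43,390,-370,-0.65,0,0,-1],[-43,420,-399,-0.7,0,0,-1],[-43,450,-428,-0.75,0,0,-1],[-43,480,-456,-0.8,0,0,-1],[-43,510,-485,-0.85,0,0,-1],[-43,540,-513,-0.896,0,0,-1],[-43,570,-542,-0.896,0,0,-1]])

```text
time: 1.82
tcp_pos: [0.5186, 0.2393, 0.2695]
tool_rot: [0.18, 1.564, -0.179]
force: [1.6, -1.8, -0.2]
gripper_width: 0.093
```

```bash
python3 - <<'E'
from h import *
s=snap('wrist','w1.png'); print(s['position'])
plan([.5455,.3075,.27],-.2317)
E
```

```text
[0.53490768 0.31340079 0.42824391]
shift mm [-0.8 67.1 10.5] rv [ 0.003 -0.001 -0.003]
shift mm [-0.8 67.1 10.5] rv [-3.139e+00  4.000e-03 -1.000e-03]
t 1.8667 tcp [0.52   0.2445 0.269 ] axes [[-0.0, 0.227, 0.974], [0.003, 0.974, -0.227], [-1.0, 0.003, -0.001]] w 0.09311706817262567 j [0.357 0.356 1.536 0.003 1.249 0.585]
```

View pics/w1.png

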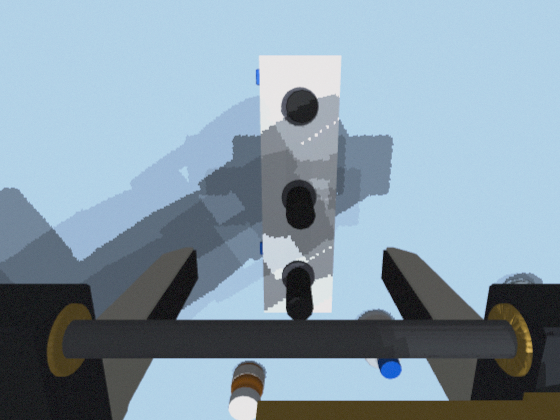

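```bash
python3 - <<'E'
from h import *
s=load('w1.png'); m=s['color'].max(2)<45
k=np.zeros_like(m);k[80:130,270:335]=m[80:130,270:335]
for st,c,l in comps(k,100):
    e=cv2.fitEllipse(cv2.findContours(l.astype(np.uint8),0,2)[0][0]);print(st,c,e,plane(s,e[0],.199))
m=s['color'].max(2)<85
k=np.zeros_like(m);k[80:130,270:335]=m[80:130,270:335]
for st,c,l in comps(k,100):
    e=cv2.fitEllipse(cv2.findContours(l.astype(np.uint8),0,2)[0][0]);print(st,c,e,plane(s,e[0],.149))
E
```

```text
[287  98  30  25 400] [304.1775 112.1775] ((305.2110900878906, 111.63963317871094), (16.0192928314209, 38.443355560302734), 62.55562210083008) [0.54394479 0.30877547 0.199     ]
[285  90  33  35 919] [300.99129489 107.25788901] ((300.9433898925781, 107.4093246459961), (31.413835525512695, 35.87137985229492), 21.802947998046875) [0.54346479 0.31147706 0.149     ]
```

Call:
jog_arm(commands=[[0,40,8,0.003,0,-0.003,-1],[0,68,9,0.003,0,-0.003,-1],[0,68,9,0.003,0,-0.003,-1],[0,68,9,0.003,0,-0.003,-1],[0,68,9,0.003,0,-0.003,-1],[0,68,9,0.003,0,-0.003,-1]])

```text
time: 2.37
tcp_pos: [0.5441, 0.3077, 0.2693]
tool_rot: [0.182, 1.564, -0.183]
force: [0.2, -0.2, 1.1]
gripper_width: 0.0927
```

```bash
python3 - <<'E'
from h import *
s=snap('wrist','w2.png'); print(s['position'])
plan([.5445,.309,.27],-.2317)
m=s['color'].max(2)<85
k=np.zeros_like(m);k[130:260,250:350]=m[130:260,250:350]
for st,c,l in comps(k,100): print(st,c)
a=cv2.resize(s['color'][130:260,230:370],None,fx=5,fy=4.6,interpolation=2)[:,:,::-1]
cv2.imwrite('pics/c2.png',a)
E
```

```text
[0.56076513 0.38182734 0.42794506]
shift mm [-0.5  1.4  0. ] rv [-0.001 -0.001  0.   ]
shift mm [-0.5  1.4  0. ] rv [3.14e+00 0.00e+00 1.00e-03]
t 2.4167 tcp [0.5442 0.3076 0.2695] axes [[-0.001, 0.231, 0.973], [-0.0, 0.973, -0.231], [-1.0, -0.0, -0.001]] w 0.09273224032343771 j [0.44  0.453 1.393 0.    1.297 0.673]
[ 270  183   35   50 1381] [286.91672701 206.64735699]
```

View pics/c2.png

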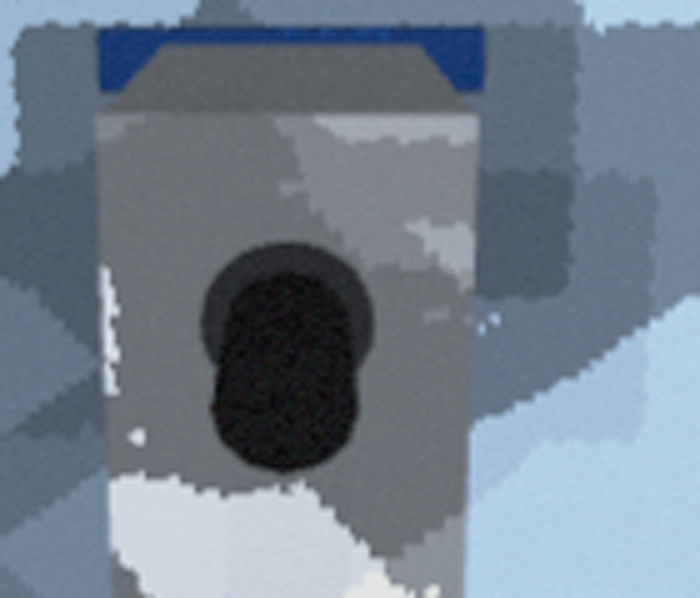

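```bash
python3 - <<'E'
from h import *
s=load('w2.png'); S=load('scene0.png');D=load('side0.png');w=load('w1.png')
c=plane(s,(287.1,199.1),.149);h=plane(s,(286.6,217.2),.199);print(c,h)
print(tri([(s,(286.6,217.2)),(S,(391,122.3)),(D,(253.9,122.8))]))
# wrist two-view
print(tri([(s,(286.6,217.2)),(w,(300.5,106))]))
plan([(c[0]+h[0])/2,(c[1]+h[1])/2,.165],-.2317)
E
```

```text
[0.54267214 0.31325111 0.149     ] [0.54268842 0.31350833 0.199     ]
(array([0.543474  , 0.31227618, 0.19834871]), np.float64(0.002136660779857361))
(array([0.54218791, 0.31259775, 0.19564804]), np.float64(0.00025220918037417397))
shift mm [104.5   5.3  -2.7] rv [-0.001 -0.001  0.   ]
shift mm [104.5   5.3  -2.7] rv [3.14e+00 0.00e+00 1.00e-03]
t 2.4167 tcp [0.5442 0.3076 0.2695] axes [[-0.001, 0.231, 0.973], [-0.0, 0.973, -0.231], [-1.0, -0.0, -0.001]] w 0.09273224032343771 j [0.44  0.453 1.393 0.    1.297 0.673]
```

Call:
jog_arm(commands=[[30,4,-2,0,0,0,-1],[60,4,-2,0,0,0,-1],[80,4,-2,0,0,0,-1],[85,4,-2,0,0,0,-1],[85,4,-2,0,0,0,-1],[85,4,-2,0,0,0,-1]])

```text
time: 2.92
tcp_pos: [0.5437, 0.3117, 0.1858]
tool_rot: [0.184, 1.562, -0.183]
force: [0.1, -0.3, 0.8]
gripper_width: 0.0931
```

```bash
python3 - <<'E'
from h import *
s=snap('wrist','w3.png')
plan([.5427,.3134,.165],-.2317)
st=r.get_state();R0=R.from_rotvec(st['tool_rot'])
C=R.from_rotvec(s['attitude'])
f=210/np.tan(np.radians(s['fov_y']/2))
for X in([8,-7.5,46.5],[8,7.5,46.5],[8,-7.5,-46.5],[8,7.5,-46.5],[8,0,0],[0,0,0],[-11,0,0]):
    p=C.inv().apply(st['tcp_pos']+R0.apply(np.array(X)/1e3)-s['position']);print(X,s['cx']-f*p[0]/p[2],s['cy']+f*p[1]/p[2])
E
```

```text
shift mm [21.3  1.1 -1.5] rv [-0.002  0.001 -0.001]
shift mm [21.3  1.1 -1.5] rv [ 3.14e+00 -2.00e-03 -2.00e-03]
t 2.9667 tcp [0.5439 0.312  0.1863] axes [[0.002, 0.231, 0.973], [0.001, 0.973, -0.231], [-1.0, 0.001, 0.001]] w 0.09291945409944484 j [0.447 0.529 1.482 0.    1.128 0.68 ]
[8, -7.5, 46.5] 382.8042683936991 277.2135808768978
[8, 7.5, 46.5] 384.92665668118 249.7599285672706
[8, -7.5, -46.5] 199.98513236678127 277.34528150479264
[8, 7.5, -46.5] 197.91322238811208 249.89733501657415
[8, 0, 0] 291.4027075514345 263.7096954161103
[0, 0, 0] 291.49782833920835 270.6808466723645
[-11, 0, 0] 291.64334742554007 281.3455560932217
```

View pics/w3.png

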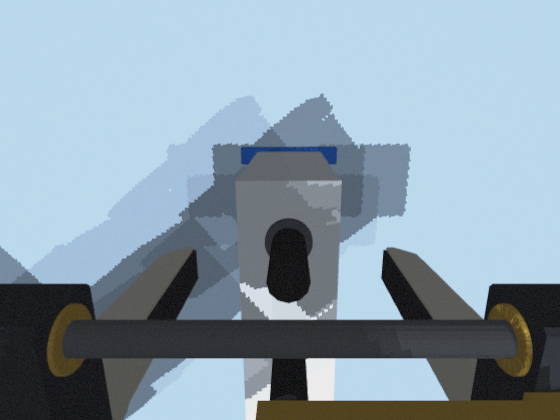

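The fingertips at (196,250–277) and (383,250–278) match the wrist calibration's prediction to 1–2 px, so I trust the wrist view of the hub, whose top is at (288,282). Next I descend, grip and lift.

Call:
jog_arm(commands=[[12,1,-1,-0.002,0.001,0,-1],[21,1,-1,-0.002,0.001,0,-1],[21,1,-1,-0.002,0.001,0,-1],[21,1,-1,-0.002,0.001,0,0],[21,1,-1,-0.002,0.001,0,0.4],[21,1,-1,-0.002,0.001,0,0.5],[21,1,-1,-0.002,0.001,0,0.6],[21,1,-1,-0.002,0.001,0,0.7],[21,1,-1,-0.002,0.001,0,1],[21,1,-1,-0.002,0.001,0,1],[21,1,-1,-0.002,0.001,0,1],[21,1,-1,-0.002,0.001,0,1],[21,1,-1,-0.002,0.001,0,1]], force=40)

```text
time: 4.05
tcp_pos: [0.5431, 0.3132, 0.1653]
tool_rot: [0.183, 1.563, -0.181]
force: [-0.2, -0.5, 0.6]
gripper_width: 0.0306
```

Call:
jog_arm(commands=[[0,0,0,0,0,0,1],[0,0,0,0,0,0,1],[0,0,0,0,0,0,1],[0,0,0,0,0,0,1],[0,0,0,0,0,0,1],[0,0,0,0,0,0,1]])

```text
time: 4.55
tcp_pos: [0.5432, 0.3132, 0.1653]
tool_rot: [0.183, 1.563, -0.181]
force: [0.2, 0.3, -0.4]
gripper_width: 0.0196
```

Call:
jog_arm(commands=[[-5,0,0,0,0,0,1],[-12,0,0,0,0,0,1],[-24,0,0,0,0,0,1],[-36,0,0,0,0,0,1],[-48,0,0,0,0,0,1],[-60,0,0,0,0,0,1],[-72,0,0,0,0,0,1],[-84,0,0,0,0,0,1],[-96,0,0,0,0,0,1],[-108,0,0,0,0,0,1],[-120,0,0,0,0,0,1],[-132,0,0,0,0,0,1],[-144,0,0,0,0,0,1],[-156,0,0,0,0,0,1],[-168,0,0,0,0,0,1],[-180,0,0,0,0,0,1],[-192,0,0,0,0,0,1],[-204,0,0,0,0,0,1],[-210,0,0,0,0,0,1],[-210,0,0,0,0,0,1]])

```text
time: 6.22
tcp_pos: [0.5433, 0.3131, 0.377]
tool_rot: [0.184, 1.561, -0.18]
force: [-0.0, 1.1, -1.1]
gripper_width: 0.0192
```

```bash
python3 - <<'E'
from h import *
w=snap('wrist','w4.png');s=snap('scene','s4.png');d=snap('side','d4.png')
plan([.5175,-.222,.375],-.2317+.0)
print(r.get_state()['force'])
h=np.hstack([cv2.resize(s['color'][60:260,250:450],(400,400)),cv2.resize(d['color'][60:260,150:350],(400,400))])
cv2.imwrite('pics/c4.png',h[:,:,::-1])
E
```

```text
shift mm [  -0.8 -526.4   98.1] rv [ 0.    -0.    -0.001]
shift mm [  -0.8 -526.4   98.1] rv [-3.141e+00  1.000e-03 -1.000e-03]
t 6.3667 tcp [0.5428 0.3128 0.3746] axes [[-0.0, 0.229, 0.973], [0.001, 0.973, -0.229], [-1.0, 0.001, -0.0]] w 0.019255235840457064 j [4.480e-01 4.000e-01 1.223e+00 1.000e-03 1.519e+00 6.800e-01]
[ 0.01718636 -0.01613656 -1.66152944]
```

View pics/c4.png

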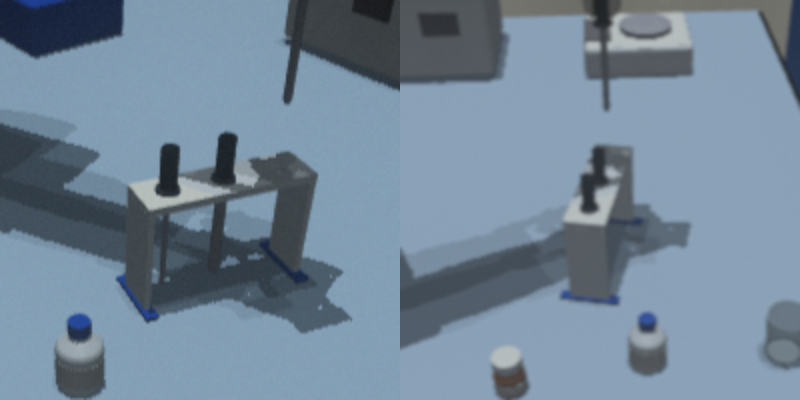

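The crops show the shaft hanging straight in the gripper, its tip at scene (394,110) and side (253,113), and the other two still in the rack. I'll go out along +x and round the rack to the stand.

Call:
jog_arm(commands=[[0,0,10,0,0,0,1],[0,0,25,0,0,0,1],[0,0,40,0,0,0,1],[0,-10,55,0,0,0,1],[0,-25,65,0,0,0,1],[0,-45,70,0,0,0,1],[0,-65,72,0,0,0,1],[0,-85,74,0,0,0,1],[0,-105,76,0,0,0,1],[0,-125,78,0,0,0,1],[0,-145,80,0,0,0,1],[0,-165,82,0,0,0,1],[0,-185,84,0,0,0,1],[0,-205,86,0,0,0,1],[0,-225,88,0,0,0,1],[0,-245,90,0,0,0,1],[0,-265,92,0,0,0,1],[0,-285,94,0,0,0,1],[0,-305,96,0,0,0,1],[0,-325,98,0,0,0,1]])

```text
time: 8.03
tcp_pos: [0.5637, -0.0274, 0.3737]
tool_rot: [0.182, 1.565, -0.182]
force: [0.0, -0.8, -0.3]
gripper_width: 0.0193
```

Call:
jog_arm(commands=[[0,-20,0,0,0,0,1],[0,-40,0,0,0,0,1],[0,-60,0,0,0,0,1],[0,-80,0,0,0,0,1],[0,-100,0,0,0,0,1],[0,-120,0,0,0,0,1],[0,-140,0,0,0,0,1],[0,-160,0,0,0,0,1],[0,-180,0,0,0,0,1],[0,-200,0,0,0,0,1],[0,-220,0,0,0,0,1],[0,-235,0,0,0,0,1],[0,-240,0,0,0,0,1],[0,-240,0,0,0,0,1],[0,-240,0,0,0,0,1],[0,-240,0,0,0,0,1]])

```text
time: 9.37
tcp_pos: [0.5089, -0.2603, 0.3735]
tool_rot: [0.182, 1.565, -0.181]
force: [0.2, 1.0, -0.3]
gripper_width: 0.0196
```

```bash
python3 - <<'E'
from h import *
w=snap('wrist','w5.png')
plan([.5175,-.222,.375],-.2317)
E
```

```text
shift mm [-1.4 39.2 -0.4] rv [ 0.001 -0.002 -0.001]
shift mm [-1.4 39.2 -0.4] rv [-3.141e+00  1.000e-03 -2.000e-03]
t 9.4167 tcp [ 0.5089 -0.2602  0.3736] axes [[-0.001, 0.229, 0.973], [0.001, 0.973, -0.229], [-1.0, 0.001, -0.002]] w 0.01929902369948893 j [-0.554  0.288  1.38   0.     1.476 -0.323]
```

View pics/w5.png

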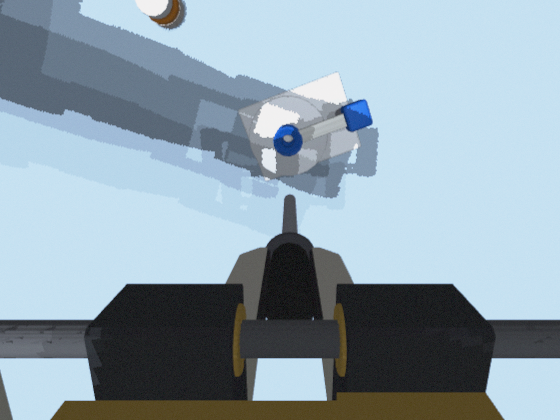

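```bash
python3 - <<'E'
from h import *
w=load('w5.png'); st=r.get_state();R0=R.from_rotvec(st['tool_rot'])
b=blue(w); k=np.zeros_like(b);k[115:165,260:318]=b[115:165,260:318]
for _,c,l in comps(k,40):
    e=cv2.fitEllipse(cv2.convexHull(cv2.findContours(l.astype(np.uint8),0,1)[0][0]));print(c,e,plane(w,e[0],.142))
# rod tip
g=w['color'].astype(int);
for y in range(190,236,5):
    row=g[y,270:312].max(1);x=np.where(row<115)[0];print(y,(x.min()+270,x.max()+270,(x.min()+x.max())/2+270) if len(x) else None)
print('tip@.2236',plane(w,(290,199),.2236),'expected',st['tcp_pos']+R0.apply([.150,0,0]))
cv2.imwrite('pics/c5.png',cv2.resize(w['color'][110:240,225:355],(600,600),interpolation=2)[:,:,::-1])
E
```

```text
[287.34493671 140.32436709] ((287.3212585449219, 140.0347900390625), (28.325023651123047, 30.894746780395508), 4.638644218444824) [ 0.51546544 -0.21833276  0.142     ]
190 None
195 (np.int64(288), np.int64(291), np.float64(289.5))
200 (np.int64(285), np.int64(294), np.float64(289.5))
205 (np.int64(284), np.int64(294), np.float64(289.0))
210 (np.int64(284), np.int64(295), np.float64(289.5))
215 (np.int64(283), np.int64(295), np.float64(289.0))
220 (np.int64(283), np.int64(295), np.float64(289.0))
225 (np.int64(283), np.int64(296), np.float64(289.5))
230 (np.int64(282), np.int64(296), np.float64(289.0))
235 (np.int64(277), np.int64(301), np.float64(289.0))
tip@.2236 [ 0.50797037 -0.26230569  0.2236    ] expected [ 0.50866619 -0.26009905  0.2236055 ]
```

View pics/c5.png

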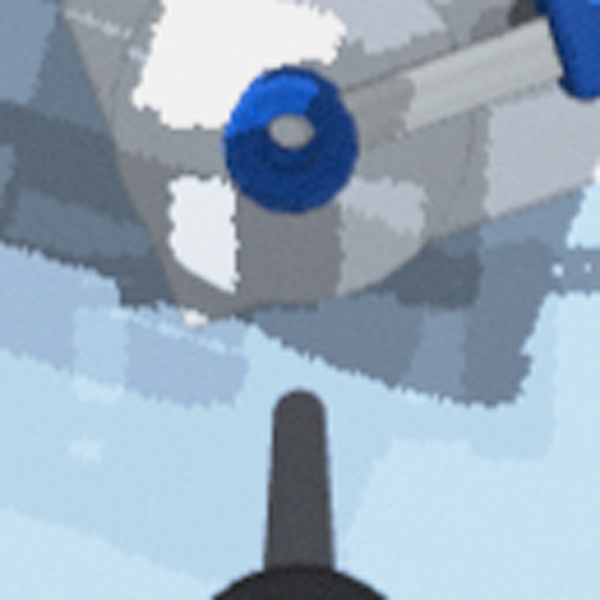

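Call:
jog_arm(commands=[[0,10,-1,0,0,0,1],[0,25,-2,0,0,0,1],[0,38,-3,0,0,0,1],[0,43,-3,0,0,0,1],[10,43,-3,0,0,0,1],[25,43,-3,0,0,0,1],[40,43,-3,0,0,0,1],[55,43,-3,0,0,0,1],[64,43,-3,0,0,0,1],[66,43,-3,0,0,0,1],[66,43,-3,0,0,0,1],[66,43,-3,0,0,0,1],[66,43,-3,0,0,0,1]])

```text
time: 10.5
tcp_pos: [0.516, -0.2178, 0.3085]
tool_rot: [0.181, 1.563, -0.181]
force: [1.1, -0.1, -0.8]
gripper_width: 0.0194
```

```bash
python3 - <<'E'
from h import *
w=snap('wrist','w6.png');s=snap('scene','s6.png');d=snap('side','d6.png')
plan([.5158,-.218,.305],-.2317)
c=lambda i,x,y,k=50:cv2.resize(i['color'][y-k:y+k,x-k:x+k],(400,400) if k!=50 else (400,400),interpolation=2)
h=np.hstack([c(s,165,210,35),c(d,249,265,35)])
cv2.imwrite('pics/c6.png',h[:,:,::-1])
cv2.imwrite('pics/c6w.png',cv2.resize(w['color'][130:270,220:360],(600,600),interpolation=2)[:,:,::-1])
E
```

```text
shift mm [ 3.2 -0.3 -0. ] rv [ 0.001 -0.001 -0.   ]
shift mm [ 3.2 -0.3 -0. ] rv [-3.141e+00  0.000e+00 -1.000e-03]
t 10.65 tcp [ 0.5159 -0.2177  0.3082] axes [[-0.0, 0.229, 0.973], [0.0, 0.973, -0.229], [-1.0, 0.0, -0.001]] w 0.01933729101984861 j [-0.483  0.299  1.519  0.     1.324 -0.252]
```

View pics/c6.png

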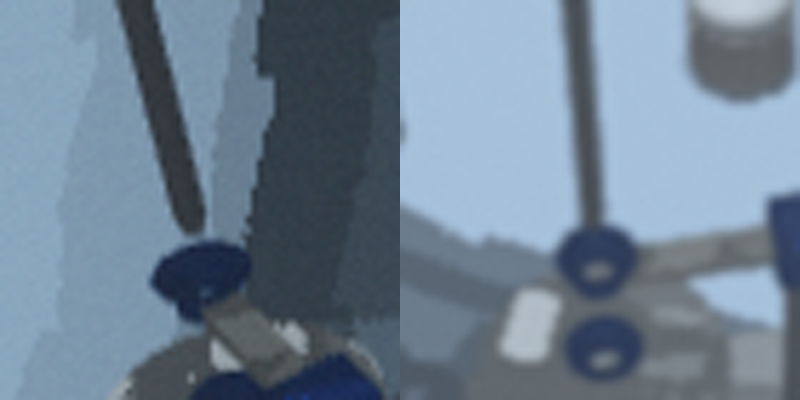

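View pics/c6w.png

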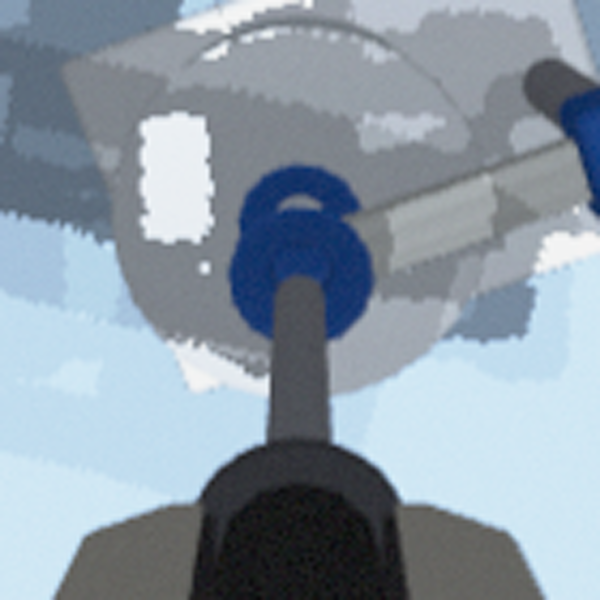

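Views: tip at scene crop (190,232) and rim centre (201,268). In the side crop they are at (194,228) and (197,258), and in the wrist crop at (300,287) and (301.5,273). I'll compute the tip-to-axis offset from these.

```bash
python3 - <<'E'
from h import *
w=load('w6.png');s=load('s6.png');d=load('d6.png');tcp=r.get_state()['tcp_pos']
o=lambda x0,y0,k,x,y:(x0+x/k-.5,y0+y/k-.5)
k=400/70;kw=600/140
st,dt,wt=o(130,175,k,190,232),o(214,230,k,194,228),o(220,130,kw,300,287)
# refine rim centres by blue hull ellipse
def rim(i,x,y,h=18):
    b=blue(i)|((i['color'][...,2].astype(int)-i['color'][...,0])>60)&(i['color'][...,0]<70)
    m=np.zeros_like(b);m[y-h:y+h,x-h:x+h]=b[y-h:y+h,x-h:x+h]
    for a,c,l in comps(m,30): print('  ',a,cv2.fitEllipse(cv2.convexHull(cv2.findContours(l.astype(np.uint8),0,1)[0][0])))
for i,x,y in((s,165,222),(d,248,276),(w,290,194)): rim(i,x,y)
sr,dr,wr=o(130,175,k,201,268),o(214,230,k,197,258),o(220,130,kw,301.5,273)
T,e1=tri([(s,st),(d,dt)]);U,e2=tri([(s,sr),(d,dr)]);print('tip',T,e1,'rim',U,e2,'tcp',tcp)
Tw=plane(w,wt,tcp[2]-.150);Uw=plane(w,wr,.142);print('wrist tip',Tw,'rim',Uw)
# lower rim in wrist: crop outer ellipse x240-362, top 165
lw=plane(w,o(220,130,kw,299,165+60),.086);print('lower',lw)
q=R.from_rotvec(r.get_state()['tool_rot']).inv()
for a in(U-T,Uw-Tw): print('tool shift',1e3*q.apply(a))
# axis lean: hub vs tip seen by scene+side triangulated tip vs TCP
print('lean',T-tcp, Tw-tcp)
E
```

```text
[157 217  17  14 148] ((164.5784149169922, 223.37493896484375), (11.892034530639648, 17.40131950378418), 63.39005661010742)
   [243 271  10   6  35] ((247.5653839111328, 274.2504577636719), (8.166008949279785, 9.766364097595215), 61.0911750793457)
   [244 286  11   8  40] ((249.0952911376953, 290.4132995605469), (8.75485610961914, 10.414072036743164), 94.76384735107422)
   [274 176  33  33 739] ((289.84722900390625, 190.18382263183594), (33.5795783996582, 41.60447692871094), 0.614702045917511)
tip [ 0.51694049 -0.22176898  0.16049437] 0.0003573608309307265 rim [ 0.51690536 -0.22188375  0.14474889] 0.0005103104237843346 tcp [ 0.51587432 -0.2177307   0.30819529]
wrist tip [ 0.51539252 -0.21766258  0.15819529] rim [ 0.5155332  -0.21857212  0.142     ]
lower [ 0.51485591 -0.21923155  0.086     ]
tool shift [ 1.57454406e+01 -1.24330107e-01  1.21731634e-03]
tool shift [16.19483451 -0.85792675  0.35446182]
lean [ 0.00106617 -0.00403828 -0.14770092] [-4.81804141e-04  6.81170059e-05 -1.50000000e-01]
```

Both camera pairs put the tip within about 1 mm of the axis. I'll descend into the upper bushing slowly.

Call:
jog_arm(commands=[[4,-0.6,0.2,0,0,0,1],[8,-0.6,0.2,0,0,0,1],[12,-0.6,0.2,0,0,0,1],[16,-0.6,0.2,0,0,0,1],[20,-0.6,0.2,0,0,0,1],[24,-0.6,0.2,0,0,0,1],[28,-0.6,0.2,0,0,0,1],[32,-0.6,0.2,0,0,0,1],[36,-0.6,0.2,0,0,0,1],[40,-0.6,0.2,0,0,0,1],[44,-0.6,0.2,0,0,0,1],[48,-0.6,0.2,0,0,0,1],[52,-0.6,0.2,0,0,0,1],[56,-0.6,0.2,0,0,0,1],[56,-0.6,0.2,0,0,0,1],[56,-0.6,0.2,0,0,0,1]])

```text
time: 11.98
tcp_pos: [0.5159, -0.2183, 0.252]
tool_rot: [0.182, 1.564, -0.181]
force: [-0.2, 0.3, -1.3]
gripper_width: 0.0194
```

```bash
python3 - <<'E'
from h import *
plan([.5158,-.2184,.182],-.2317)
q=r.get_state();print(q['force'],q['ft_torque'])
E
```

```text
shift mm [70.  -0.1  0. ] rv [ 0.001 -0.001 -0.   ]
shift mm [70.  -0.1  0. ] rv [-3.141e+00  1.000e-03 -2.000e-03]
t 11.9833 tcp [ 0.5159 -0.2183  0.252 ] axes [[-0.001, 0.229, 0.973], [0.001, 0.973, -0.229], [-1.0, 0.0, -0.001]] w 0.019359967707035484 j [-0.483  0.345  1.595  0.     1.203 -0.253]
[-0.2412177   0.27180324 -1.29008016] [-0.0484305  -0.02364557  0.02168247]
```

Call:
jog_arm(commands=[[4,0,0,0,0,0,1],[8,0,0,0,0,0,1],[12,0,0,0,0,0,1],[15,0,0,0,0,0,1],[18,0,0,0,0,0,1],[21,0,0,0,0,0,1],[24,0,0,0,0,0,1],[27,0,0,0,0,0,1],[30,0,0,0,0,0,1],[30,0,0,0,0,0,1],[30,0,0,0,0,0,1]])

```text
time: 12.9
tcp_pos: [0.5158, -0.2183, 0.2219]
tool_rot: [0.182, 1.564, -0.181]
force: [0.6, 0.1, -0.1]
gripper_width: 0.0195
```

No contact, and the tip is now at about 0.072. I'll go on down to the final height.

Call:
jog_arm(commands=[[4,0,0,0,0,0,1],[8,0,0,0,0,0,1],[12,0,0,0,0,0,1],[16,0,0,0,0,0,1],[20,0,0,0,0,0,1],[24,0,0,0,0,0,1],[28,0,0,0,0,0,1],[32,0,0,0,0,0,1],[36,0,0,0,0,0,1],[39,0,0,0,0,0,1],[40,0,0,0,0,0,1],[40,0,0,0,0,0,1],[40,0,0,0,0,0,1],[40,0,0,0,0,0,1]])

```text
time: 14.07
tcp_pos: [0.5159, -0.2183, 0.1821]
tool_rot: [0.182, 1.564, -0.181]
force: [-0.9, -0.4, 0.0]
gripper_width: 0.0197
```

```bash
python3 - <<'E'
from h import *
s=snap('scene','s7.png');d=snap('side','d7.png');w=snap('wrist','w7.png')
q=r.get_state();print(q['time'],q['tcp_pos'],q['force'],q['ft_torque'],q['gripper_width'])
c=lambda i,x,y,k:cv2.resize(i['color'][y-k:y+k,x-k:x+k],(400,400),interpolation=2)
t=np.hstack([c(s,170,225,40),c(d,252,275,40)]);u=np.hstack([cv2.resize(s['color'][100:240,220:420],(266,200)),cv2.resize(d['color'][100:240,180:380],(267,200)),cv2.resize(w['color'],(267,200))])
cv2.imwrite('pics/c7.png',np.vstack([t,u])[:,:,::-1])
E
```

```text
14.2167 [ 0.51582236 -0.21828415  0.18207264] [-0.37249656  0.19178623 -1.186945  ] [-0.01153334 -0.01578264  0.02903989] 0.01977730475609252
```

View pics/c7.png

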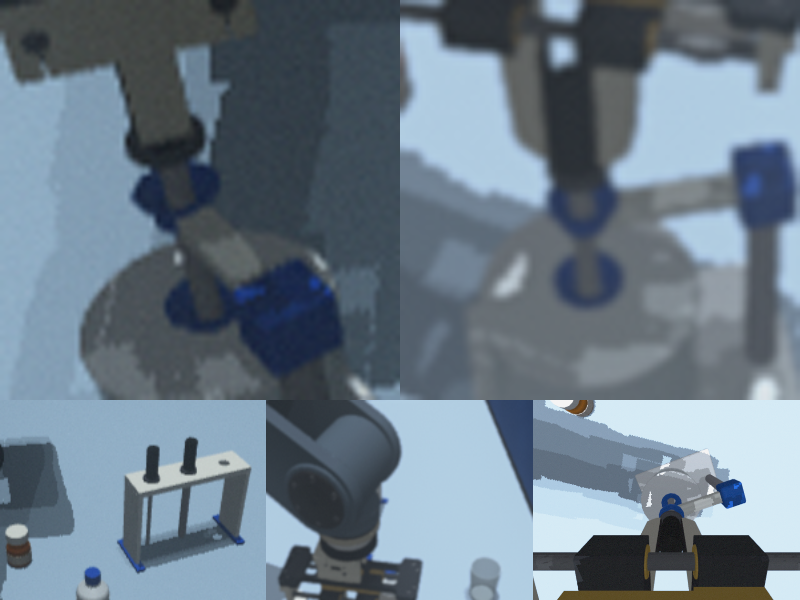

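The rod passes through both bushings, the thin and thick shafts still hang in the rack, and the other items are in place. I'll check the collar gap once, using the scene view, before handing in.

```bash
python3 - <<'E'
from h import *
s=load('s7.png')
# heights on the vertical axis (scene-camera frame x,y = .517,-.222): collar centre & rim centre
def zax(p):
    o,d=ray(s,p);u=np.array([.517,-.222]);t=np.dot(u-o[:2],d[:2])/np.dot(d[:2],d[:2]);return o[2]+t*d[2]
c=lambda x,y:(130+x/5-.5,185+y/5-.5)
print('collar top/bottom region',zax(c(165,132)),zax(c(165,143)),'rim',zax(c(177,187)))
E
```

```text
collar top/bottom region 0.1694260275395103 0.16469587524339963 rim 0.1440863395103102
```

```bash
python3 -c "
from bench import ticket
print(ticket.job_done())"
```

```text
the job is handed in; nothing more can be done
None
```

I took the 10 mm shaft from the rack, carried it round the other two and threaded it straight down through the upper bushing and then the lower one. The job was handed in at about 14 s with the arm still gripping the hub at 40 N.

**Last checks:**
- **Fit:** The final pictures show the rod passing through both bushings. The force readings stayed within about 1.3 N, little more than the shaft's weight, so there was no sign of contact on the way down.
- **Collar height:** The collar is about 20 mm above the upper bushing. The arm's position gives 20.0 mm and the scene camera gives 20.6 mm.
- **Depth:** The rod's lower end should be about 32 mm above the bench, worked out from the arm's position. That is well below the lower bushing and clear of the jar floor.
- **Everything else:** The thin and thick shafts are still hanging in the rack. The amber jar, bottle and beaker were not touched; the final crops show each only in part, and I did not re-measure their positions.

**Disagreement:** The scene and side cameras differed from the wrist camera by about 6 mm on the hub and 3–4 mm on the bushing. I used the wrist camera for position, since its view of the fingertips matched the arm. Before the descent, both sets of cameras put the shaft tip within 1 mm of the bushing axis.

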